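# Tighten the circuit board clamp

## Robot

A 6-joint arm with a two-finger parallel gripper is mounted at the origin on the work surface. World frame = base frame: x ahead of the robot, y to its left, z up, the work surface at z = 0. Lengths are in m, angles in rad, forces in N, time in s.
With the tool pointing down it reaches from about 0.425 to 0.95 m from the base axis. Payload 3.5 kg.
Tool frame: the origin (TCP) lies on the centre line of the jaws, within the pads' length; the fingertips stand tip_extent ahead of it and the grasp point (between the pads) lies 2 mm behind it (tip_extent is the distance from the TCP to the fingertips, in m); z points along the fingers, y is the direction in which the jaws open and shut (so a half turn about z gives the same grasp; the last joint's range is limited). The gripper opens to 85 mm and grips with 20 to 120 N. Pads are 22 mm wide; open, the fingers measure 114 mm over their backs; the gripper's body (76 mm by 85 mm) begins 54 mm behind the grasp point. The pads swing forward as they close: fully open they stand 13 mm farther back than shut.
Start: joints at [-1.471, 0.286, 1.577, -0, 1.279, -0.15], TCP at [0.167, -0.654, 0.248] pointing down, gripper open.
Joint ranges: [-2.77, 2.77], [-0.9, 2.22], [0.21, 2.48], [-1.53, 4.67], [0.24, 2.81], [-2.84, 2.84]. Speed limits (rad/s): [2.79, 2.79, 3.14, 3.14, 3.14, 3.14].

## Interface

Orientations are given as a unit quaternion [x, y, z, w].
In Python, from plant import * gives the robot as it stands.
- The arm moves only by the shell command python3 -m crank 'ROWS' [FORCE]. ROWS is JSON, a list of rows, each a list of 7 numbers: the gripper's target within -1 to 1 (shut at 1, half-way at 0, fully open at -1), then the shift along the tool's x, y, z in cm, then the turn, a rotation vector about the tool's x, y, z in degrees. In form: [[fingers, tx, ty, tz, wx, wy, wz], ...]. A call has 1 to 5 rows; each row shifts and turns the commanded pose from where the row before left it, along the tool's axes as they then stand; what a row does not reach is not made up. A row lasts 1/10 s, in which the tool goes at most 50 mm and 8.59 degrees, less where a joint would pass 70% of its speed; a pose out of reach is approached as far as the arm can. A call is refused whole if a number of a shift passes 5 or a number of a turn 8.59, either way. A call with a gripper value outside its range is refused whole. The fingers move at their own pace and stop on an object; FORCE is the grip in N (left out, the last holds). Time passes only in rows, so rows that do not move let the fingers close. It gives the time, the measured TCP pose, the force and the opening at its end, in the units of the state.
- get_state(): the state, without advancing time (a new reading comes with each control period).
- read_camera(name): name is "scene" or "top" or "wrist"; returns a dict with "color" (400x640x3 uint8, red, green, blue), "vfov" (degrees; the focal length in pixels is half the picture's height over the tangent of half this angle, whatever the lens; pixels are square), "cx", "cy" (the principal point, pixels), "cam_to_world" (4x4, takes a point from camera to world coordinates). Camera axes: x right, y up, looking along -z (the intrinsics and any distortion apply to the point x, -y, -z); pixel columns grow to the right and rows downward; lengths in m; the calibration is good to about 2 mm. A picture is of the moment at which its call begins. There is no depth.
- sign_off(): hands the job in, once; it reports no verdict.
Trained networks look in the newest picture that a camera, given by its name, has taken for a name from the list of things; names that differ only in an ending like _2 or _b are one class to them, and where a whole thing is asked for, a point or a joint stands for the part that bears it (a point fixed in the world has none). Each returns a list of dicts, best first, with "p" (0 to 1); they miss things now and then, are a little off and sometimes report something else, mostly with a low value. They report only what shows in the picture. A call takes as long as a camera call.
- trace(thing, camera): "pixels" (400x640 bool, what is visible of it) and "location" ([column, row] in pixels, amid what is visible of it).
- place_of(thing, camera): "location" ([column, row] in pixels: a listed point, or the origin of a listed thing).
The state is a dict: "time": time; "qpos": joint angles; "dq": joint speeds; "joint_efforts": joint torques, N m; "eef_pos": TCP position; "tcp_rot": TCP orientation; "contact_force": force on the tool from outside, world axes, zero at the start; "wrist_torque": the same for the moment, N m; "opening": opening from 0.0 (shut) to 1.0 (fully open).
Only numpy, scipy, OpenCV 4.12 (cv2) and the standard library are available. Lean on these libraries where they do the work, as an engineer would, in place of code of your own. Each camera call takes 0.05 s, during which the arm holds its last target.

## Task

One of the two board holders on the bench has a circuit board in it, and its cam lever stands open. Leaving that lever open for now, turn the winged adjusting nut at the other end of its clamp bar clockwise (seen from above) until the wings lie in line with the bar; then flip the cam lever fully down so that the bar grips the board, and let go.

Things in the scene. Friction and masses are not known exactly. Their poses are not given: they have to be found in the camera images.
- adjust_nut_grip (a point): Winged nut of the holder with the board: dark steel, one upright wing plate 54 mm long, 9 thick, 26 tall, on a hub, at one end of a flat steel clamp bar (144 x 18 mm). Point: middle of the plate, on the vertical turning axis, 69 mm above the table, 13 below the plate's top edge, at least 28 above the bar's top. x = across the plate (thickness), y = along the wings, z up. Grip it across x.
- adjust_nut (a joint): Turn of that nut in rad, growing clockwise seen from above: 0 = wings in line with the bar, negative = still to be turned clockwise by that much; stops at -1.6 and +0.6. Light friction (0.05 N m); stays where left.
- cam_lever_tip (a point): Cam lever at the bar's other end: aluminium, 89 mm from hinge to end, 8 thick, 16 wide (20 near the end). Point: mid-thickness, 75 mm from the hinge. x = hinge to end, y = level hinge axis, along the bar and away from the nut, z = out of the face to push when closing. The hinge is 50 mm above the table, 120 from the nut. Shut, the lever lies level, square to the bar, end away from the robot.
- cam_lever (a joint): Angle of that lever in rad: 0 = fully down (shut, level, at its stop), 1.1 to 1.6 = open, roughly upright; stop at 1.75. Takes about 2 N at its end and stays where left; shutting it lowers the clamp bar by up to 5 mm.
- holder: The holder itself, fixed to the table: aluminium base plate 130 x 150 x 12 mm with a green board under the clamp bar; it stands left or right. Origin: table level, under the bar's middle; y = along the bar from nut to lever, x = the way the shut lever points, z up. An empty holder of the same make, its lever already down, stands beside it.

How it is judged:
By the outcome, as a careful person would: the job done as asked, in the order asked, and still so for the second after the job is handed in, with the robot touching nothing.
It also fails if it takes over 43 s, if anything falls off the work surface, if the arm or the gripper's body presses on something with over 40 N, if the wrist force passes 120 N, or if a joint passes its speed limit or range.

## Working session

There is one attempt and no reset: what is moved stays moved. The work goes in short steps, Python scripts to look and compute and a shell command to move; the robot and the scene stay as the last step left them, time stands still between calls to the robot, and variables do not carry over. Pictures are saved under pics/ and viewed, and the job is handed in when it is done.

```bash
ls; mkdir -p pics; cat > h.py <<'E'
from plant import *
import numpy as np, cv2
def snap(n,f):
    c=read_camera(n); cv2.imwrite('pics/'+f,cv2.cvtColor(c['color'],cv2.COLOR_RGB2BGR)); return c
def ray(c,px):
    f=200/np.tan(np.radians(c['vfov'])/2)
    d=np.array([(px[0]-c['cx'])/f,-(px[1]-c['cy'])/f,-1.]);M=np.array(c['cam_to_world'])
    return M[:3,3],M[:3,:3]@d
def atz(c,px,z):
    o,d=ray(c,px);return o+d*(z-o[2])/d[2]
E
python3 - <<'E'
from h import *
s=get_state();print(s)
for n in ['scene','top','wrist']:
    c=snap(n,n+'0.png');print(n,c['vfov'],c['cx'],c['cy'],[k for k in c],np.round(c['cam_to_world'],3).tolist())
    for t,z in [('adjust_nut_grip',.069),('cam_lever_tip',.12),('holder',0)]:
        for r in place_of(t,n)[:3]: print(t,round(r['p'],2),r['location'],np.round(atz(c,r['location'],z),3))
E
```

```text
pics
{'time': 0.0, 'qpos': array([-1.47102108e+00,  2.87176118e-01,  1.57819605e+00,  5.62219862e-05,
        1.27858520e+00, -1.49989463e-01]), 'dq': array([-0.00222378, -0.0008608 , -0.00012959, -0.00081452,  0.00122099,
       -0.00053509]), 'joint_efforts': array([-9.08184802e-06, -4.05982733e+01, -2.92624694e+01, -2.87279363e-04,
        5.82877983e-03,  9.90398057e-07]), 'eef_pos': array([ 0.16682915, -0.65341908,  0.24692984]), 'tcp_rot': array([ 9.92212647e-01,  1.24549849e-01,  5.65836983e-05, -1.18130788e-03]), 'contact_force': array([-0.11332843,  0.42845526,  0.02049454]), 'wrist_torque': array([-0.00158913, -0.00512057, -0.00114256]), 'opening': 0.9988162247616668}
scene 48.57256979291834 321.0642894017893 203.36281672698038 ['color', 'vfov', 'cx', 'cy', 'cam_to_world'] [[0.291, -0.681, 0.672, 1.098], [0.957, 0.21, -0.202, -0.164], [-0.004, 0.702, 0.712, 0.66], [0.0, 0.0, 0.0, 1.0]]
adjust_nut_grip 0.58 [386.8, 180.3] [0.518 0.145 0.069]
cam_lever_tip 0.55 [457.9, 169.3] [0.579 0.255 0.12 ]
holder 0.81 [411.0, 205.7] [0.537 0.199 0.   ]
top 55.562740971588205 325.65228537024507 201.10338877860616 ['color', 'vfov', 'cx', 'cy', 'cam_to_world'] [[-0.077, 0.976, -0.206, 0.414], [-0.997, -0.075, 0.013, 0.008], [-0.003, 0.206, 0.978, 0.767], [0.0, 0.0, 0.0, 1.0]]
adjust_nut_grip 0.75 [251.1, 227.9] [0.521 0.14  0.069]
cam_lever_tip 0.63 [178.7, 198.1] [0.575 0.255 0.12 ]
holder 0.63 [228.1, 231.6] [0.527 0.2   0.   ]
wrist 71.24823373926807 322.6816149002501 201.824467634241 ['color', 'vfov', 'cx', 'cy', 'cam_to_world'] [[0.248, 0.919, 0.308, 0.246], [-0.969, 0.235, 0.078, -0.632], [-0.0, -0.317, 0.948, 0.375], [0.0, 0.0, 0.0, 1.0]]
```

View pics/scene0.png

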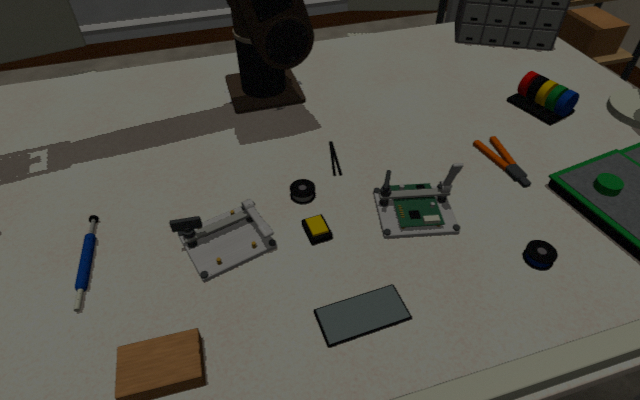

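View pics/top0.png

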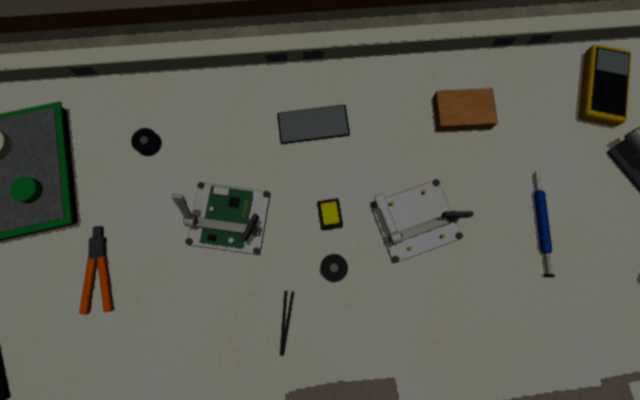

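The board holder is the left one: in the scene view its nut is near (386,180) and its raised lever near (455,172). The right holder is empty with its lever down. Next I'll zoom in and triangulate.

```bash
python3 - <<'E'
from h import *
C={}
for n in ['scene','top']:
    c=snap(n,n+'1.png');C[n]=c
    C[n+'p']={t:place_of(t,n) for t in ['adjust_nut_grip','cam_lever_tip','holder']}
    t=trace('adjust_nut',n); l=trace('cam_lever',n)
    for k,rs in (('nut',t),('lev',l)):
        for r in rs[:2]:
            ys,xs=np.nonzero(r['pixels']);print(n,k,round(r['p'],2),r['location'],len(xs),xs.min(),xs.max(),ys.min(),ys.max())
            cv2.imwrite(f'pics/m_{n}_{k}.png',r['pixels'].astype(np.uint8)*255)
def tri(p,q):
    o1,d1=ray(C['scene'],p);o2,d2=ray(C['top'],q)
    s=np.linalg.lstsq(np.c_[d1,-d2],o2-o1,rcond=None)[0]
    a,b=o1+s[0]*d1,o2+s[1]*d2
    return (a+b)/2,np.linalg.norm(a-b)
for t in C['topp']:
    print(t,tri(C['scenep'][t][0]['location'],C['topp'][t][0]['location']))
a=cv2.imread('pics/scene1.png')[140:250,360:480];b=cv2.imread('pics/top1.png')[170:265,165:285]
z=lambda i:cv2.convertScaleAbs(cv2.resize(i,None,fx=5,fy=5,interpolation=cv2.INTER_CUBIC),alpha=1.6)
cv2.imwrite('pics/za.png',z(a));cv2.imwrite('pics/zb.png',z(b))
E
```

```text
scene nut 0.52 [388.9, 188.1] 190 381 391 170 196
scene lev 0.7 [449.7, 178.4] 322 439 463 162 192
top nut 0.51 [250.8, 229.3] 235 241 258 215 241
top lev 0.64 [183.9, 215.6] 356 173 197 195 226
adjust_nut_grip (array([0.52078108, 0.13988867, 0.06568033]), np.float64(0.002015978569002801))
cam_lever_tip (array([0.57676706, 0.25838657, 0.11466202]), np.float64(0.00018884527526935276))
holder (array([ 0.53175821,  0.20329678, -0.00204102]), np.float64(0.004942985879156302))
```

View pics/za.png

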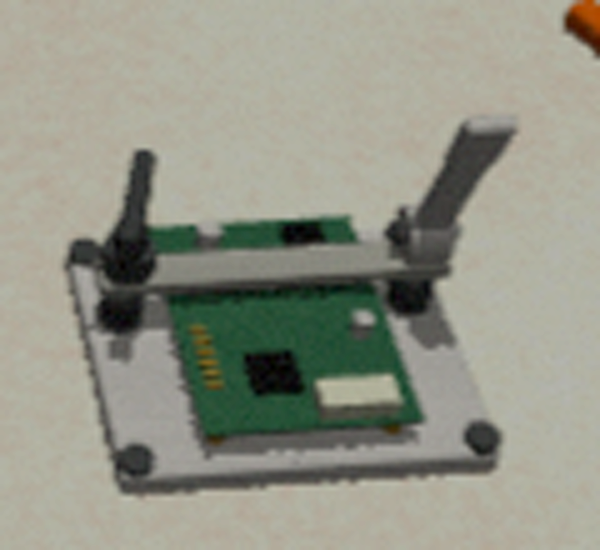

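View pics/zb.png

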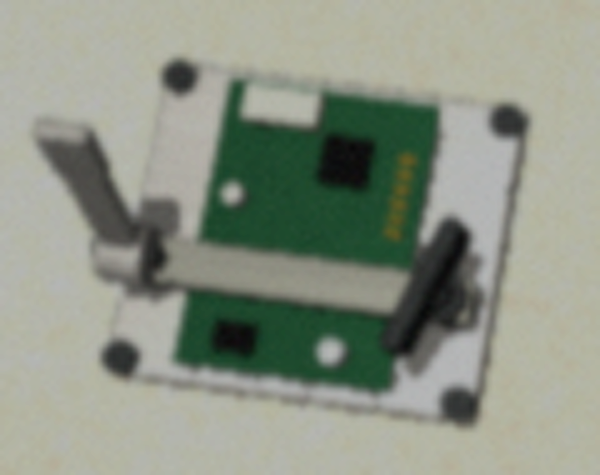

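```bash
python3 - <<'E'
from h import *
import plant; print([ (k,getattr(plant,k)) for k in dir(plant) if not k.startswith('_') and not callable(getattr(plant,k)) and 'module' not in str(type(getattr(plant,k)))])
c=read_camera('top')
g=lambda u,v:(165+(u+.5)/5-.5,170+(v+.5)/5-.5)
ang=lambda a,b:np.degrees(np.arctan2(*(b-a)[[1,0]]))
# wing top face center line ends
a=atz(c,g(457,227),.082);b=atz(c,g(393,348),.082)
print('wing zoom',a,b,ang(b,a),np.linalg.norm(a-b),(a+b)/2)
c2=snap('top','t2.png');r=trace('adjust_nut','top')[0]['pixels']
ys,xs=np.nonzero(r);P=np.array([atz(c,(x,y),.075) for x,y in zip(xs,ys)])[:,:2];m=P.mean(0);w,v=np.linalg.eigh(np.cov((P-m).T));print('mask pca',m,np.sqrt(w),np.degrees(np.arctan2(v[1,1],v[0,1])))
# bar edges, z~.04
for p,q in [((190,237),(400,268)),((165,283),(385,312))]:
    A=atz(c,g(*p),.04);B=atz(c,g(*q),.04);print('bar',ang(B,A),A,B)
# base plate feet z~.012..
F=[atz(c,g(*p),.016) for p in [(180,76),(508,120),(459,405),(121,357)]];print('feet',np.round(F,3).tolist(),[ang(F[1],F[0]),ang(F[2],F[3]),ang(F[3],F[0]),ang(F[2],F[1])])
E
```

```text
[('tip_extent', 0.017)]
wing zoom [0.54186011 0.12778461 0.082     ] [0.49928794 0.15258026 0.082     ] -30.218138834096553 0.049266766200462955 [0.52057402 0.14018243 0.082     ]
mask pca [0.51909464 0.14084943] [0.00526009 0.01407298] 149.82562929659485
bar 77.1710926520956 [0.55375817 0.23873252 0.04      ] [0.53531854 0.15775932 0.04      ]
bar 78.09656969702664 [0.53645346 0.24855038 0.04      ] [0.51864748 0.16407998 0.04      ]
feet [[0.625, 0.25, 0.016], [0.597, 0.117, 0.016], [0.483, 0.141, 0.016], [0.512, 0.274, 0.016]] [np.float64(77.77579616100432), np.float64(77.60491197195688), np.float64(-12.121303123000493), np.float64(-12.094500901536426)]
```

```bash
python3 -m crank '[[-1,3.6,-2.7,0,0,0,0],[-1,3.6,-2.7,0,0,0,0],[-1,3.6,-2.7,0,0,0,0],[-1,3.6,-2.7,0,0,0,0],[-1,3.6,-2.7,0,0,0,0]]' 60
python3 -m crank '[[-1,3.6,-2.7,0,0,0,0],[-1,3.6,-2.7,0,0,0,0],[-1,3.6,-2.7,0,0,0,0],[-1,3.6,-2.7,0,0,0,0],[-1,3.6,-2.7,0,0,0,0]]'
```

```text
time: 1.85
eef_pos: [0.3088, -0.4773, 0.2485]
tcp_rot: [0.992, 0.124, 0.0, 0.0]
contact_force: [0.8, -0.1, -0.3]
opening: 1.003
time: 2.35
eef_pos: [0.4499, -0.3019, 0.2487]
tcp_rot: [0.992, 0.125, 0.0, 0.0]
contact_force: [-0.4, -0.9, -0.9]
opening: 1.002
```

```bash
python3 -m crank '[[-1,1.95,-4.5,0,0,0,0],[-1,1.95,-4.5,0,0,0,0],[-1,1.95,-4.5,0,0,0,0],[-1,1.95,-4.5,0,0,0,0],[-1,1.95,-4.5,0,0,0,0]]'
python3 -m crank '[[-1,1.95,-4.5,0,0,0,0],[-1,1.95,-4.5,0,0,0,0],[-1,1.95,-4.5,0,0,0,0],[-1,1.95,-4.5,0,0,0,0],[-1,0,0,0,0,0,-8.5]]'
python3 -m crank '[[-1,0,0,0,0,0,-8.5],[-1,0,0,0,0,0,-8.5],[-1,0,0,0,0,0,-8.5],[-1,0,0,0,0,0,-8.5],[-1,0,0,0,0,0,-8.5]]'
python3 -m crank '[[-1,0,0,0,0,0,-8.5],[-1,0,0,0,0,0,-8.5],[-1,0,0,0,0,0,-8.5],[-1,0,0,0,0,0,-8.5],[-1,0,0,0,0,0,-8.5]]'
python3 -m crank '[[-1,0,0,0,0,0,-8.5],[-1,0,0,0,0,0,-8.5],[-1,0,0,0,0,0,-8.5],[-1,0,0,0,0,0,-8.5],[-1,0,0,0,0,0,-8.0]]'
python3 - <<'E'
from h import *
s=get_state();print(s['qpos'],s['eef_pos'],s['tcp_rot'])
c=snap('wrist','w1.png')
for t,z in [('adjust_nut_grip',.069),('cam_lever_tip',.115)]:
    for r in place_of(t,'wrist')[:2]: print(t,round(r['p'],2),r['location'],np.round(atz(c,r['location'],z),3))
E
```

```text
time: 2.85
eef_pos: [0.4878, -0.0594, 0.2487]
tcp_rot: [0.992, 0.124, 0.001, 0.0]
contact_force: [0.3, 0.1, -0.1]
opening: 1.002
time: 3.35
eef_pos: [0.5188, 0.1375, 0.2486]
tcp_rot: [0.979, 0.202, 0.001, -0.001]
contact_force: [-0.0, -0.9, 0.8]
opening: 1.002
time: 3.85
eef_pos: [0.5189, 0.1325, 0.2485]
tcp_rot: [0.84, 0.542, 0.0, 0.0]
contact_force: [-0.4, -0.2, 0.0]
opening: 1.0
time: 4.35
eef_pos: [0.5189, 0.1324, 0.2485]
tcp_rot: [0.587, 0.81, 0.0, 0.0]
contact_force: [-0.5, 0.3, -0.2]
opening: 1.005
time: 4.85
eef_pos: [0.5189, 0.1324, 0.2485]
tcp_rot: [0.258, 0.966, 0.0, 0.0]
contact_force: [-0.4, 0.4, -0.3]
opening: 0.996
[ 6.02664170e-02 -2.26693068e-02  1.91862063e+00 -7.50989446e-06
  1.24537232e+00 -9.89562577e-01] [0.51890983 0.13239261 0.24847723] [2.57546770e-01 9.66265824e-01 3.90298572e-05 1.28766590e-04]
adjust_nut_grip 0.9 [335.8, 184.2] [0.526 0.147 0.069]
cam_lever_tip 0.74 [465.0, 184.8] [0.577 0.259 0.115]
```

View pics/w1.png

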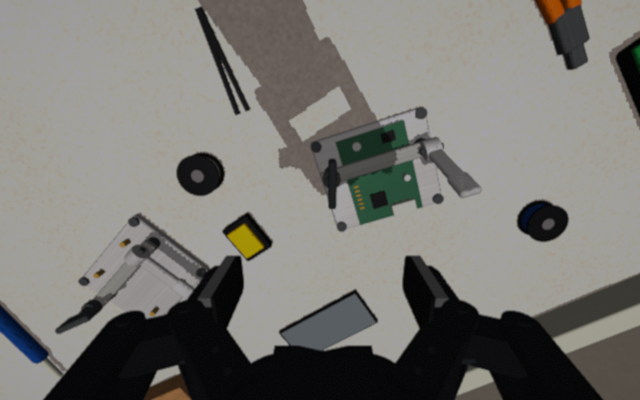

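The wrist view shows the nut at about (333,185) and the open lever reaching (470,188). The wrist ray puts the nut about 8 mm from the top-camera estimate, so I'll cross-check.

```bash
python3 - <<'E'
from h import *
C={n:read_camera(n) for n in ['scene','top','wrist']}
for t in ['adjust_nut_grip','cam_lever_tip','holder']:
    A=np.zeros((3,3));b=np.zeros(3);R=[]
    for n in C:
        r=place_of(t,n)
        if not r: print(t,n,'none');continue
        r=r[0];o,d=ray(C[n],r['location']);d/=np.linalg.norm(d);Q=np.eye(3)-np.outer(d,d);A+=Q;b+=Q@o;R.append((n,o,Q,r['p'],r['location']))
    X=np.linalg.solve(A,b);print(t,np.round(X,4),[(n,round(p,2),l,round(1e3*np.linalg.norm(Q@(X-o)),1)) for n,o,Q,p,l in R])
M=C['wrist']['cam_to_world'];print(np.round(M,4).tolist())
im=cv2.cvtColor(C['wrist']['color'],cv2.COLOR_RGB2BGR)[90:250,290:490]
cv2.imwrite('pics/zw.png',cv2.convertScaleAbs(cv2.resize(im,None,fx=3.7,fy=3.7,interpolation=cv2.INTER_CUBIC),alpha=1.7))
E
```

```text
adjust_nut_grip [0.5238 0.1399 0.0735] [('scene', 0.43, [384.6, 180.6], np.float64(2.8)), ('top', 0.62, [252.1, 225.5], np.float64(2.7)), ('wrist', 0.96, [333.6, 185.0], np.float64(4.8))]
cam_lever_tip top none
cam_lever_tip [0.573  0.2579 0.1195] [('scene', 0.7, [456.2, 167.8], np.float64(2.7)), ('wrist', 0.65, [468.0, 181.3], np.float64(2.7))]
holder [0.537  0.2023 0.003 ] [('scene', 0.9, [412.1, 204.3], np.float64(1.7)), ('top', 0.96, [227.5, 227.6], np.float64(2.7)), ('wrist', 0.86, [376.9, 158.3], np.float64(4.3))]
[[0.5046, -0.8188, -0.2738, 0.4486], [0.8634, 0.4785, 0.1601, 0.1751], [-0.0001, -0.3172, 0.9484, 0.3757], [0.0, 0.0, 0.0, 1.0]]
```

View pics/zw.png

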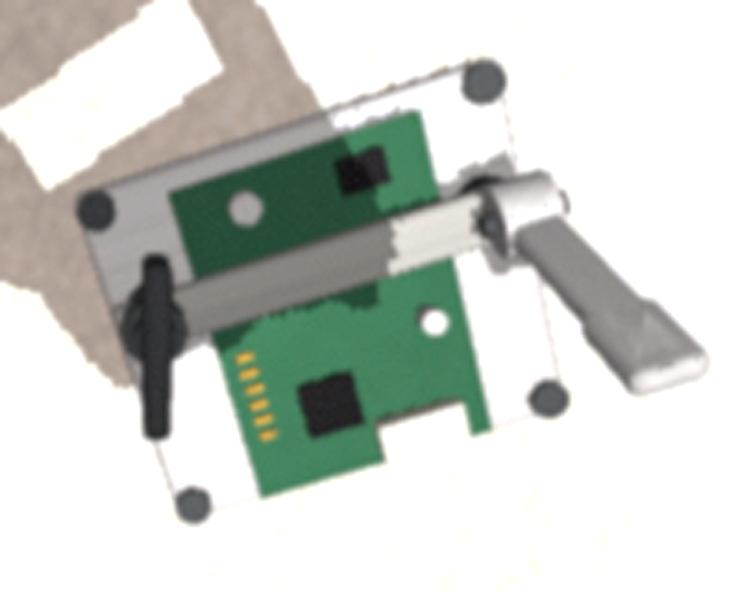

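```bash
python3 - <<'E'
from h import *
c=read_camera('wrist')
g=lambda u,v:(290+(u+.5)/3.7-.5,90+(v+.5)/3.7-.5)
ang=lambda a,b:np.degrees(np.arctan2(*(b-a)[[1,0]]))
a=atz(c,g(156,260),.082);b=atz(c,g(156,436),.082);print(a,b,(a+b)/2,ang(a,b),np.linalg.norm(a-b))
F=[atz(c,g(*p),.016) for p in [(96,211),(484,80),(549,398),(194,505)]];print(np.round(F,4).tolist(),ang(F[0],F[1]),ang(F[3],F[2]),ang(F[0],F[3]),ang(F[1],F[2]),np.mean(F,0),[np.linalg.norm(F[i]-F[(i+1)%4]) for i in range(4)])
A,B=[atz(c,g(*p),.04) for p in [(185,308),(480,222)]];print('bar',A,B,ang(A,B))
c=read_camera('top')
G=lambda u,v:(165+(u+.5)/5-.5,170+(v+.5)/5-.5)
F=[atz(c,G(*p),.016) for p in [(459,405),(121,357),(180,76),(508,120)]];print(np.mean(F,0),[np.linalg.norm(F[i]-F[(i+1)%4]) for i in range(4)])
c=read_camera('scene')
G=lambda u,v:(360+(u+.5)/5-.5,140+(v+.5)/5-.5)
F=[atz(c,G(*p),.016) for p in [(83,252),(482,437),(134,461)]];print(np.round(F,4).tolist(),(F[0]+F[1])/2)
E
```

```text
[0.49787501 0.15730805 0.082     ] [0.54426903 0.13097679 0.082     ] [0.52107202 0.14414242 0.082     ] -29.577386288824854 0.053345486466759365
[[0.4838, 0.1439, 0.016], [0.5115, 0.2768, 0.016], [0.6251, 0.2525, 0.016], [0.5971, 0.1199, 0.016]] 78.24989685024494 78.08101538679874 -11.961697687131512 -12.117973869529179 [0.55438294 0.19824989 0.016     ] [np.float64(0.13583743441854063), np.float64(0.11618021123585938), np.float64(0.13551966069907526), np.float64(0.1157791573708821)]
bar [0.52364152 0.15521668 0.04      ] [0.54674607 0.25121191 0.04      ] 76.46719959691728
[0.5543577  0.19552988 0.016     ] [np.float64(0.13595764226828544), np.float64(0.11581171340522561), np.float64(0.13590194429627472), np.float64(0.11621731635565011)]
[[0.4868, 0.1397, 0.016], [0.6287, 0.2482, 0.016], [0.6004, 0.1149, 0.016]] [0.55776899 0.19391665 0.016     ]
```

```bash
python3 -m crank '[[-1,0.3,0.94,0,0,0,0],[-1,0,0,4,0,0,0],[-1,0,0,4,0,0,0],[-1,0,0,4,0,0,0],[-1,0,0,0,0,0,0]]'
python3 - <<'E'
from h import *
c=snap('wrist','w2.png');s=get_state();print(s['eef_pos'],s['contact_force'])
c=snap('top','t3.png')
for r in trace('adjust_nut','wrist')[:1]: print(r['p'],r['location'])
E
```

```text
time: 6.25
eef_pos: [0.5165, 0.1422, 0.122]
tcp_rot: [0.26, 0.966, -0.002, -0.006]
contact_force: [-0.9, -0.3, -0.3]
opening: 1.0
[0.51890921 0.1423252  0.12560127] [-0.43705845 -0.39564063  0.34017667]
0.66 [327.0, 234.2]
```

View pics/w2.png

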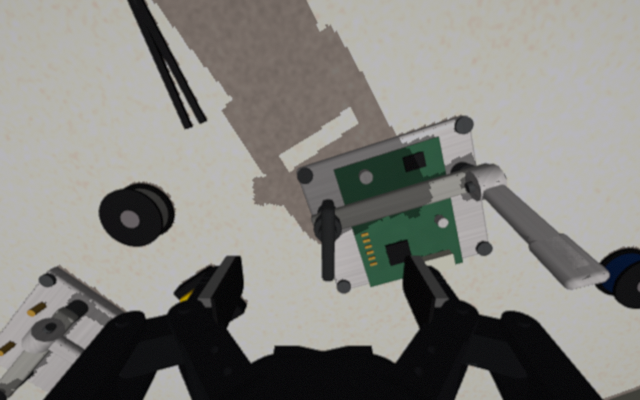

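```bash
python3 - <<'E'
from h import *
im=cv2.imread('pics/w2.png')[180:300,290:390];cv2.imwrite('pics/zw2.png',cv2.convertScaleAbs(cv2.resize(im,None,fx=5,fy=5,interpolation=cv2.INTER_CUBIC),alpha=1.7))
E
```

```text
(no output)
```

View pics/zw2.png

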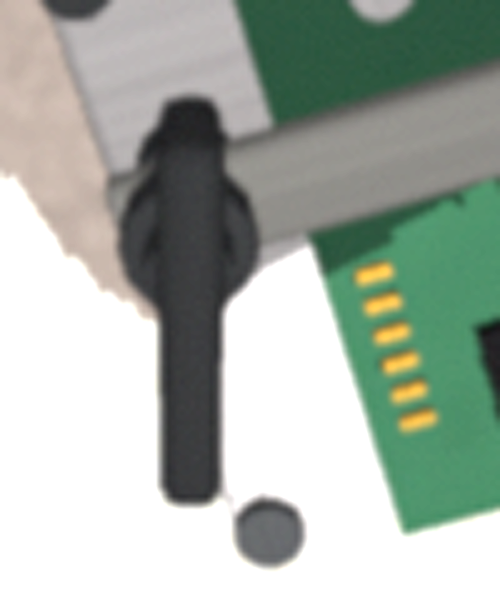

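```bash
python3 - <<'E'
from h import *
c=read_camera('wrist');s=get_state();print(s['eef_pos'],s['tcp_rot'])
g=lambda u,v:(290+(u+.5)/5-.5,180+(v+.5)/5-.5)
a=atz(c,g(190,110),.082);b=atz(c,g(189,497),.082);m=(a+b)/2;d=b-a
print(a,b,m,np.linalg.norm(d),np.degrees(np.arctan2(d[1],d[0])))
from scipy.spatial.transform import Rotation as R
r=R.from_quat(s['tcp_rot']);print(r.inv().apply(m-s['eef_pos'])*100)
E
```

```text
[0.52297793 0.14243921 0.13114045] [2.60288916e-01 9.65527879e-01 8.16351107e-04 2.21987913e-03]
[0.50432865 0.15835679 0.082     ] [0.55604131 0.12854302 0.082     ] [0.53018498 0.1434499  0.082     ] 0.05969137450207496 -29.964628482981755
[-0.55326393  0.43619543  4.91742845]
```

The arm was still swinging when that picture was taken, so I'll let it settle and measure again.

```bash
python3 -m crank '[[-1,0,0,0,0,0,0],[-1,0,0,0,0,0,0],[-1,0,0,0,0,0,0]]'
python3 - <<'E'
from h import *
s=get_state();c=snap('wrist','w3.png');print(s['eef_pos'],get_state()['eef_pos'])
im=cv2.imread('pics/w3.png')[180:300,290:390];cv2.imwrite('pics/zw3.png',cv2.convertScaleAbs(cv2.resize(im,None,fx=5,fy=5,interpolation=cv2.INTER_CUBIC),alpha=1.7))
E
```

```text
time: 6.75
eef_pos: [0.5217, 0.1421, 0.1297]
tcp_rot: [0.26, 0.965, 0.0, 0.001]
contact_force: [-0.4, -1.0, 0.2]
opening: 1.001
[0.5217296  0.14209968 0.12965526] [0.52148416 0.14206753 0.12925754]
```

View pics/zw3.png

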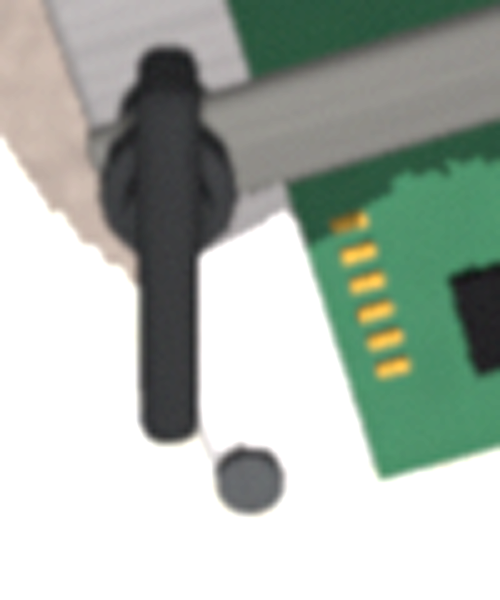

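```bash
python3 - <<'E'
from h import *
from scipy.spatial.transform import Rotation as R
c=read_camera('wrist');s=get_state();print(s['eef_pos'],s['tcp_rot'])
g=lambda u,v:(290+(u+.5)/5-.5,180+(v+.5)/5-.5)
a=atz(c,g(168,58),.082);b=atz(c,g(168,433),.082);m=(a+b)/2;d=b-a
print(a,b,m,np.linalg.norm(d),np.degrees(np.arctan2(d[1],d[0])))
r=R.from_quat(s['tcp_rot']);print(r.inv().apply(m-s['eef_pos'])*100)
E
```

```text
[0.52129464 0.1420412  0.1289728 ] [2.60436659e-01 9.65490794e-01 1.81254259e-04 4.90763115e-04]
[0.49549926 0.15917182 0.082     ] [0.54379678 0.13114216 0.082     ] [0.51964802 0.14515699 0.082     ] 0.05584184886300102 -30.128913701806805
[0.30302586 0.18365908 4.69713484]
```

```bash
python3 -m crank '[[-1,0.1,0.1,1.5,0,0,0],[-1,0,0,1.5,0,0,0],[-1,0,0,1.5,0,0,0],[-1,0,0,1.5,0,0,0],[-1,0,0,0,0,0,0]]' 40
python3 -m crank '[[-1,0,0,0,0,0,0],[-1,0,0,0,0,0,0],[1,0,0,0,0,0,0],[1,0,0,0,0,0,0],[1,0,0,0,0,0,0]]'
python3 -m crank '[[1,0,0,0,0,0,0],[1,0,0,0,0,0,0],[1,0,0,0,0,0,0],[1,0,0,0,0,0,0],[1,0,0,0,0,0,0]]'
```

```text
time: 7.35
eef_pos: [0.5181, 0.1431, 0.0646]
tcp_rot: [0.26, 0.965, -0.001, -0.003]
contact_force: [0.2, 0.0, 0.1]
opening: 1.001
time: 7.85
eef_pos: [0.521, 0.1434, 0.0689]
tcp_rot: [0.26, 0.966, 0.0, 0.0]
contact_force: [0.4, -0.2, -0.1]
opening: 0.519
time: 8.35
eef_pos: [0.521, 0.1432, 0.0701]
tcp_rot: [0.26, 0.966, -0.0, -0.0]
contact_force: [-3.1, -0.7, 9.5]
opening: 0.138
```

```bash
python3 - <<'E'
from h import *
s=get_state();print(s['time'],s['eef_pos'],s['tcp_rot'],s['contact_force'],s['wrist_torque'],s['opening'])
c=snap('wrist','w4.png');c=snap('scene','s4.png')
im=cv2.imread('pics/s4.png')[100:250,330:480];cv2.imwrite('pics/zs4.png',cv2.convertScaleAbs(cv2.resize(im,None,fx=4,fy=4,interpolation=cv2.INTER_CUBIC),alpha=1.7))
E
```

```text
8.35 [0.52103231 0.14320935 0.0701492 ] [ 2.60265131e-01  9.65537093e-01 -4.01952378e-04 -1.46595217e-04] [-3.10324887 -0.70108114  9.47930739] [-0.22788456  0.69932027  0.02982352] 0.13772498865016577
```

View pics/zs4.png

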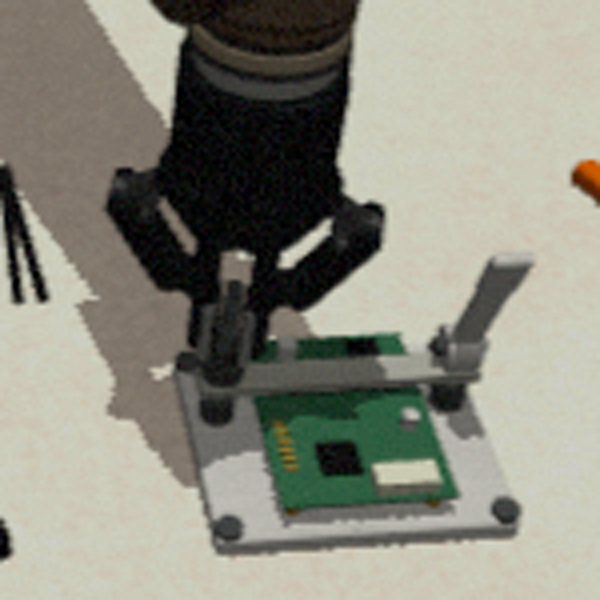

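View pics/w4.png

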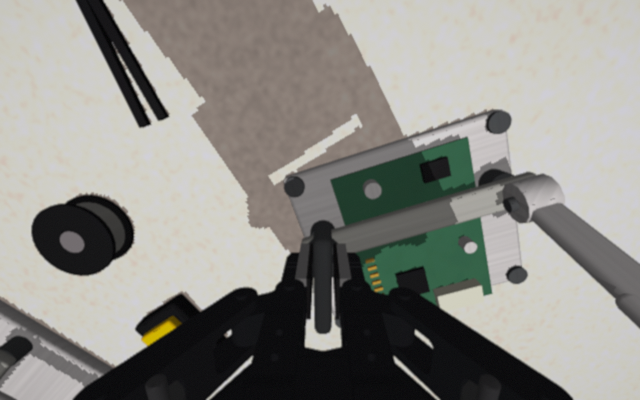

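```bash
python3 -m crank '[[1,0,0,0,0,0,0],[1,0,0,-0.1,0,0,0],[1,0,0,0,0,0,0]]'
```

```text
time: 8.75
eef_pos: [0.521, 0.1432, 0.0702]
tcp_rot: [0.26, 0.966, -0.0, 0.0]
contact_force: [-2.0, -1.1, 6.5]
opening: 0.134
```

```bash
python3 -m crank '[[1,0,0,0,0,0,5],[1,0,0,0,0,0,5],[1,0,0,0,0,0,5]]'
python3 -m crank '[[1,0,0,0,0,0,6],[1,0,0,0,0,0,6],[1,0,0,0,0,0,6]]'
python3 - <<'E'
from h import *
s=get_state();print(s['qpos'],s['contact_force'],s['wrist_torque'])
E
```

```text
time: 9.05
eef_pos: [0.5213, 0.1436, 0.0702]
tcp_rot: [0.386, 0.923, 0.0, 0.001]
contact_force: [-1.3, 0.5, 4.4]
opening: 0.135
time: 9.35
eef_pos: [0.5218, 0.1439, 0.0702]
tcp_rot: [0.526, 0.851, 0.001, 0.001]
contact_force: [0.7, 1.2, 3.0]
opening: 0.136
[ 8.12272717e-02  2.14434208e-01  2.02406607e+00  1.28717160e-03
  9.00134463e-01 -3.83119018e-01] [0.73498962 1.16812296 2.96271046] [0.25602508 0.01077735 0.06262143]
```

```bash
python3 -m crank '[[1,0,0,0,0,0,6],[1,0,0,0,0,0,6],[1,0,0,0,0,0,6],[1,0,0,0,0,0,6]]'
python3 -m crank '[[1,0,0,0,0,0,6],[1,0,0,0,0,0,6],[1,0,0,0,0,0,3.2],[1,0,0,0,0,0,0],[1,0,0,0,0,0,0]]'
python3 - <<'E'
from h import *
from scipy.spatial.transform import Rotation as R
s=get_state();v=R.from_quat(s['tcp_rot']).as_matrix();print(np.degrees(np.arctan2(v[1,0],v[0,0])),s['contact_force'],s['wrist_torque'])
snap('wrist','w5.png');snap('top','t5.png')
E
```

```text
time: 9.75
eef_pos: [0.5226, 0.1441, 0.0703]
tcp_rot: [0.691, 0.723, 0.003, 0.001]
contact_force: [3.7, 1.8, 1.4]
opening: 0.137
time: 10.25
eef_pos: [0.5231, 0.1441, 0.0703]
tcp_rot: [0.779, 0.627, 0.003, 0.001]
contact_force: [5.3, 2.9, -0.3]
opening: 0.137
77.60668492617184 [ 5.27095667  2.89162452 -0.32221378] [ 4.84118458e-01 -8.29695051e-01  9.10610396e-05]
```

View pics/w5.png

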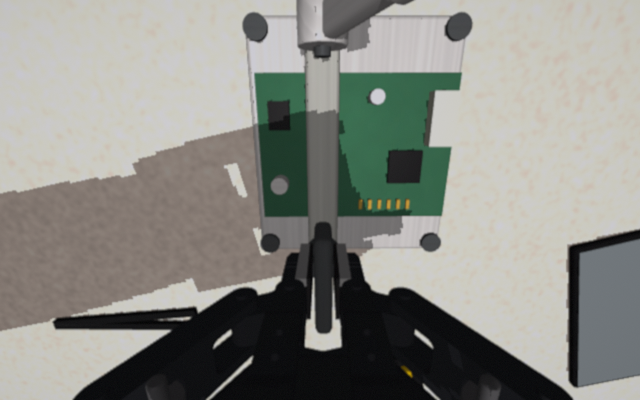

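```bash
python3 -m crank '[[0.4,0,0,0,0,0,0],[-0.2,0,0,0,0,0,0],[-0.2,0,0,0,0,0,0],[-0.2,0,0,-3,0,0,0],[-0.2,0,0,-4,0,0,0]]'
python3 -m crank '[[-0.2,0,0,-4,0,0,0],[-0.2,0,0,-4,0,0,0],[-0.2,0,0,0,0,0,0],[-0.2,0,0,0,0,0,0],[-0.2,0,0,0,0,0,0]]'
python3 - <<'E'
from h import *
snap('wrist','w6.png')
im=cv2.imread('pics/w6.png')[0:300,180:480];cv2.imwrite('pics/zw6.png',cv2.convertScaleAbs(cv2.resize(im,None,fx=2,fy=2,interpolation=cv2.INTER_CUBIC),alpha=1.4))
s=get_state();print(s['eef_pos'],s['contact_force'])
E
```

```text
time: 10.85
eef_pos: [0.5178, 0.1431, 0.1367]
tcp_rot: [0.779, 0.627, -0.003, -0.002]
contact_force: [0.7, 0.4, 0.2]
opening: 0.601
time: 11.35
eef_pos: [0.5195, 0.1433, 0.2174]
tcp_rot: [0.779, 0.627, -0.001, -0.001]
contact_force: [0.6, 0.4, -0.3]
opening: 0.6
[0.51935294 0.143263   0.21700647] [-0.39257083 -0.10541125  0.23464234]
```

View pics/zw6.png

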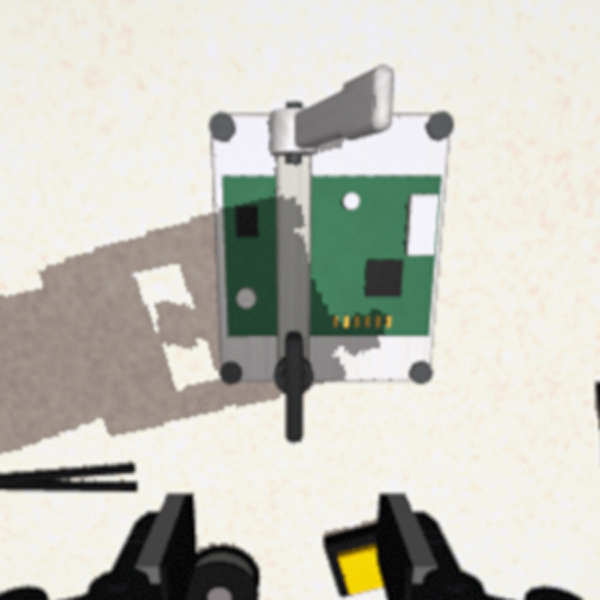

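The wrist view shows the wing in line with the bar, both centred near zoom column 293, and the lever is still open. Next I move behind the lever with the fingers shut.

```bash
python3 -m crank '[[1,4,-0.4,0,0,0,0],[1,4,-0.4,0,0,0,0],[1,4.2,-0.3,0,0,0,0],[1,0,0,0,0,0,0],[1,0,0,0,0,0,0]]'
python3 -m crank '[[1,0,0,0,0,0,0],[1,0,0,0,0,0,0],[1,0,0,0,0,0,0]]'
python3 - <<'E'
from h import *
c={n:snap(n,n[0]+'7.png') for n in ['wrist','top','scene']}
z=lambda i:cv2.convertScaleAbs(cv2.resize(i,None,fx=4,fy=4,interpolation=cv2.INTER_CUBIC),alpha=1.6)
im=z(cv2.imread('pics/s7.png')[100:250,360:500]);cv2.imwrite('pics/zs7.png',im)
s=get_state();print(s['eef_pos'],s['opening'])
X={}
for n in c:
    for r in place_of('cam_lever_tip',n)[:1]: print(n,r['p'],r['location'],atz(c[n],r['location'],.117))
E
```

```text
time: 11.9
eef_pos: [0.5351, 0.2653, 0.2171]
tcp_rot: [0.779, 0.627, -0.002, -0.001]
contact_force: [0.1, -0.5, 0.9]
opening: 0.004
time: 12.2
eef_pos: [0.5361, 0.2639, 0.2192]
tcp_rot: [0.78, 0.626, -0.0, -0.0]
contact_force: [0.5, -0.4, 0.4]
opening: -0.001
[0.53622569 0.26429699 0.21949654] -0.0031039617735169264
top 0.82 [178.5, 199.5] [0.57335063 0.25615773 0.117     ]
scene 0.63 [458.4, 170.9] [0.57999158 0.2561256  0.117     ]
```

View pics/w7.png

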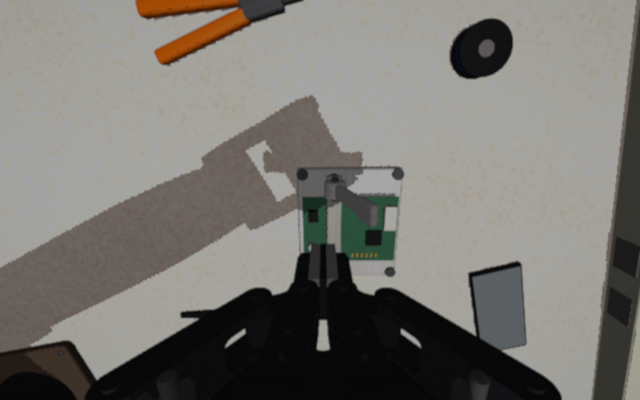

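View pics/zs7.png

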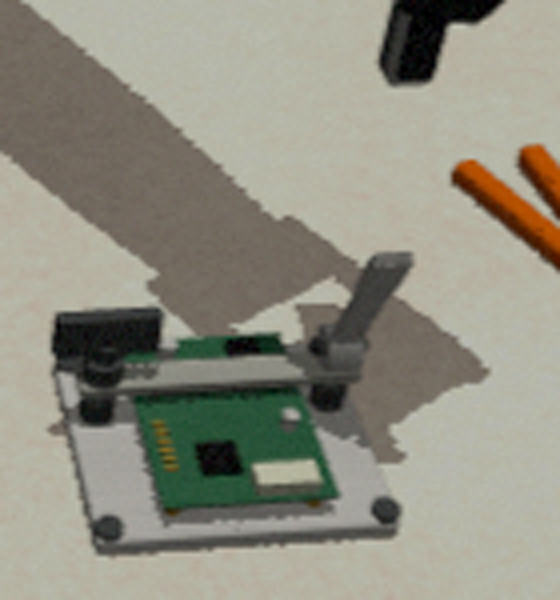

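```bash
python3 -m crank '[[1,0,0,3,0,0,0],[1,0,0,3,0,0,0],[1,0,0,2.6,0,0,0],[1,0,0,0,0,0,0],[1,0,0,0,0,0,0]]'
python3 -m crank '[[1,0,0,0,0,0,0],[1,0,0,0,0,0,0]]'
python3 - <<'E'
from h import *
c={n:snap(n,n[0]+'8.png') for n in ['top','scene']}
z=lambda i:cv2.convertScaleAbs(cv2.resize(i,None,fx=4,fy=4,interpolation=cv2.INTER_CUBIC),alpha=1.6)
a=z(cv2.imread('pics/s8.png')[120:240,380:480]);b=z(cv2.imread('pics/t8.png')[140:260,160:260]);cv2.imwrite('pics/z8.png',np.hstack([a,b]))
s=get_state();print(s['eef_pos'],s['contact_force'])
E
```

```text
time: 13.0
eef_pos: [0.5361, 0.2649, 0.1335]
tcp_rot: [0.779, 0.627, -0.0, -0.0]
contact_force: [0.6, -0.0, 0.4]
opening: 0.002
time: 13.2
eef_pos: [0.5374, 0.2653, 0.1356]
tcp_rot: [0.779, 0.627, 0.002, 0.001]
contact_force: [0.1, -0.1, -0.6]
opening: 0.002
[0.53693793 0.26519855 0.1349915 ] [0.18679696 0.29799772 0.30195941]
```

View pics/z8.png

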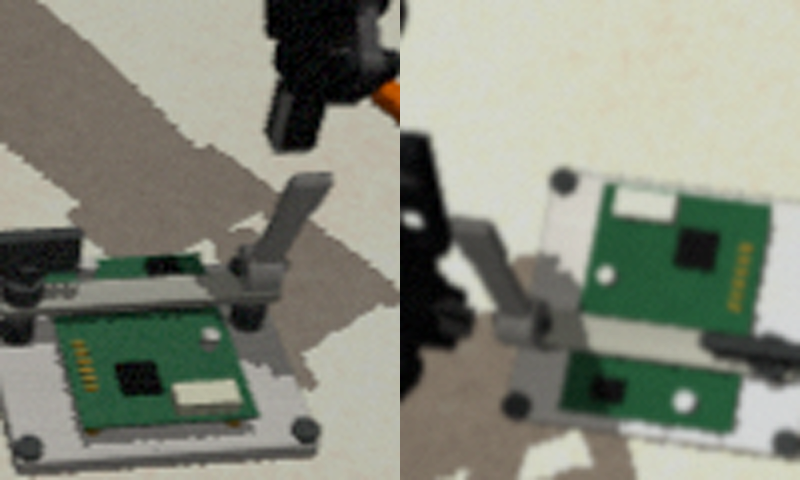

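```bash
python3 - <<'E'
from h import *
c=read_camera('scene')
def proj(c,X):
    M=np.linalg.inv(c['cam_to_world']);p=M[:3,:3]@X+M[:3,3];f=200/np.tan(np.radians(c['vfov'])/2);return c['cx']+f*p[0]/-p[2],c['cy']-f*p[1]/-p[2]
e=get_state()['eef_pos']
hx=np.array([.9774,-.2113,0]);hy=np.array([.2113,.9774,0]);Z=np.array([0,0,1.])
for n in ['scene','top']:
    c=read_camera(n)
    for nm,X in [('tip front l',e+.0145*hx-.011*hy-.017*Z),('tip front r',e+.0145*hx+.011*hy-.017*Z)]: print(n,nm,np.round(proj(c,X),1))
    H=np.array([.5464,.2598,.05])
    for th in (1.0,1.1,1.2,1.3):
        for s in (0,.005): print(n,th,s,np.round(proj(c,H+s*hy+.089*(np.cos(th)*hx+np.sin(th)*Z)),1))
E
```

```text
scene tip front l [447.9 160.7]
scene tip front r [459.3 160. ]
scene 1.0 0 [459.8 173. ]
scene 1.0 0.005 [462.5 172.8]
scene 1.1 0 [459.1 168.4]
scene 1.1 0.005 [461.8 168.2]
scene 1.2 0 [458.2 163.9]
scene 1.2 0.005 [460.9 163.8]
scene 1.3 0 [457.1 159.8]
scene 1.3 0.005 [459.8 159.6]
top tip front l [181.1 213.1]
top tip front r [168.7 211.4]
top 1.0 0 [180.6 187.1]
top 1.0 0.005 [177.7 186.7]
top 1.1 0 [178.6 190.7]
top 1.1 0.005 [175.8 190.4]
top 1.2 0 [176.8 194.8]
top 1.2 0.005 [174.  194.4]
top 1.3 0 [175.1 199.2]
top 1.3 0.005 [172.2 198.8]
```

```bash
python3 -m crank '[[1,0,1,0.2,0,0,0],[1,0,1,0.2,0,0,0],[1,0,1.1,0.4,0,0,0],[1,0,1.1,0.6,0,0,0],[1,0,0,0,0,0,0]]'
python3 -m crank '[[1,0,0.6,0.7,0,0,0],[1,0,0.6,0.7,0,0,0],[1,0,0.5,0.8,0,0,0],[1,0,0,0,0,0,0],[1,0,0,0,0,0,0]]'
python3 - <<'E'
from h import *
c={n:snap(n,n[0]+'9.png') for n in ['top','scene']}
z=lambda i:cv2.convertScaleAbs(cv2.resize(i,None,fx=4,fy=4,interpolation=cv2.INTER_CUBIC),alpha=1.6)
a=z(cv2.imread('pics/s9.png')[120:240,380:480]);b=z(cv2.imread('pics/t9.png')[140:260,160:260]);cv2.imwrite('pics/z9.png',np.hstack([a,b]))
E
```

```text
time: 13.95
eef_pos: [0.5784, 0.2552, 0.118]
tcp_rot: [0.78, 0.626, -0.0, 0.0]
contact_force: [0.1, 0.2, 0.1]
opening: -0.001
time: 14.45
eef_pos: [0.5931, 0.2521, 0.0961]
tcp_rot: [0.779, 0.627, -0.001, -0.001]
contact_force: [0.6, 0.3, -1.0]
opening: -0.002
```

View pics/z9.png

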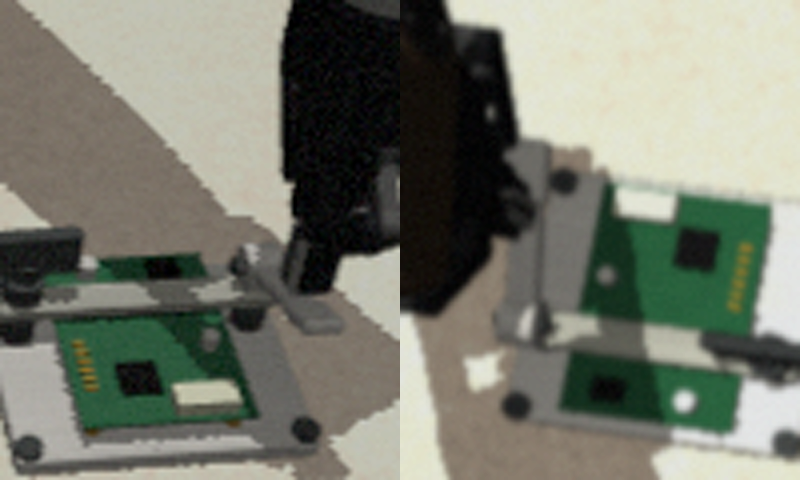

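The lever is following the finger and is partly down. I'll carry on down, pressing gently at the end.

```bash
python3 -m crank '[[1,0,0.3,0.8,0,0,0],[1,0,0.2,0.8,0,0,0],[1,0,0.2,0.8,0,0,0],[1,0,0,0.2,0,0,0],[1,0,0,0,0,0,0]]'
python3 -m crank '[[1,0,0,0.2,0,0,0],[1,0,0,0.1,0,0,0],[1,0,0,0,0,0,0]]'
```

```text
time: 15.05
eef_pos: [0.6009, 0.2507, 0.0711]
tcp_rot: [0.779, 0.627, 0.0, 0.0]
contact_force: [1.2, 0.1, 1.7]
opening: -0.003
time: 15.35
eef_pos: [0.601, 0.2508, 0.0708]
tcp_rot: [0.779, 0.627, -0.0, 0.0]
contact_force: [-5.3, -1.2, 12.1]
opening: -0.004
```

```bash
python3 -m crank '[[1,0,0,0.2,0,0,0],[1,0,0,0,0,0,0],[1,0,0,0,0,0,0]]'
python3 -m crank '[[1,0,0,-2,0,0,0],[1,0,0,-4,0,0,0],[1,0,0,-4,0,0,0],[1,0,-4,-4,0,0,0],[1,0,-4,-2,0,0,0]]'
python3 -m crank '[[1,-4,-4,0,0,0,0],[1,-4,-4,0,0,0,0],[1,-4,-2,0,0,0,0],[1,0,0,0,0,0,0],[1,0,0,0,0,0,0]]'
python3 - <<'E'
from h import *
c={n:snap(n,n[0]+'10.png') for n in ['top','scene','wrist']}
z=lambda i:cv2.convertScaleAbs(cv2.resize(i,None,fx=4,fy=4,interpolation=cv2.INTER_CUBIC),alpha=1.6)
a=z(cv2.imread('pics/s10.png')[130:250,375:475]);b=z(cv2.imread('pics/t10.png')[150:270,175:275]);cv2.imwrite('pics/z10.png',np.hstack([a,b]))
E
```

```text
time: 15.65
eef_pos: [0.601, 0.2508, 0.0706]
tcp_rot: [0.779, 0.627, -0.001, 0.0]
contact_force: [-7.3, -2.8, 19.6]
opening: -0.003
time: 16.15
eef_pos: [0.5279, 0.2669, 0.2246]
tcp_rot: [0.78, 0.626, 0.002, 0.001]
contact_force: [0.6, 1.0, 0.5]
opening: -0.004
time: 16.65
eef_pos: [0.414, 0.1779, 0.2212]
tcp_rot: [0.78, 0.626, 0.0, -0.0]
contact_force: [0.0, -0.2, -0.6]
opening: 0.002
```

View pics/z10.png

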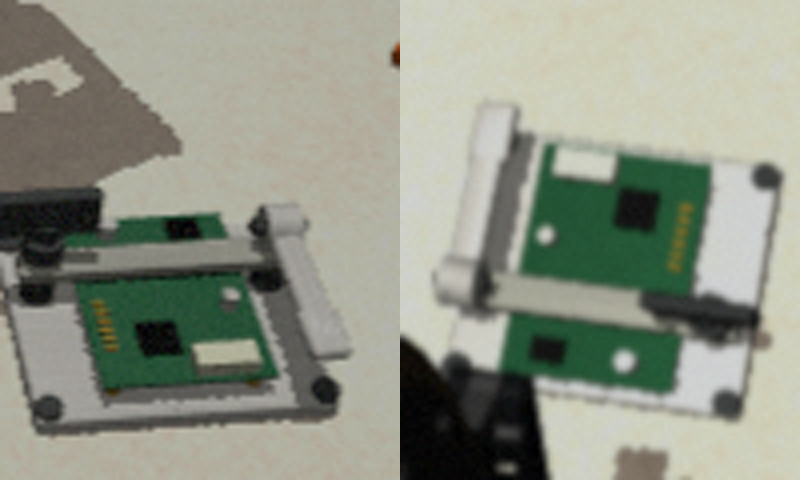

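View pics/w10.png

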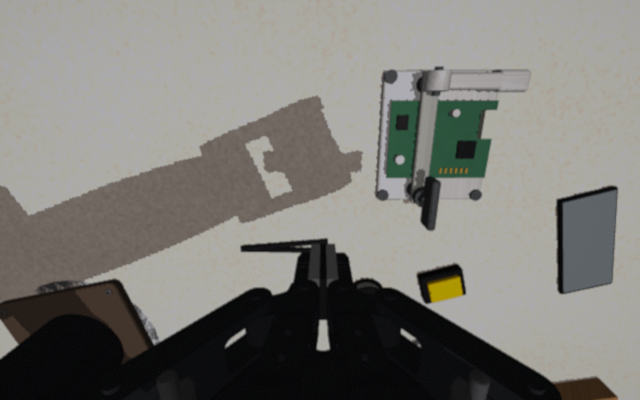

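```bash
python3 - <<'E'
from h import *
c=read_camera('top');w=read_camera('wrist')
im=cv2.cvtColor(c['color'],cv2.COLOR_RGB2BGR)[205:245,190:275];a=cv2.convertScaleAbs(cv2.resize(im,None,fx=9,fy=9,interpolation=cv2.INTER_CUBIC),alpha=2.2)
cv2.imwrite('pics/z11.png',a)
im=cv2.cvtColor(w['color'],cv2.COLOR_RGB2BGR)[60:240,370:540];cv2.imwrite('pics/z12.png',cv2.convertScaleAbs(cv2.resize(im,None,fx=3.3,fy=3.3,interpolation=cv2.INTER_CUBIC),alpha=2))
E
```

```text
(no output)
```

View pics/z11.png

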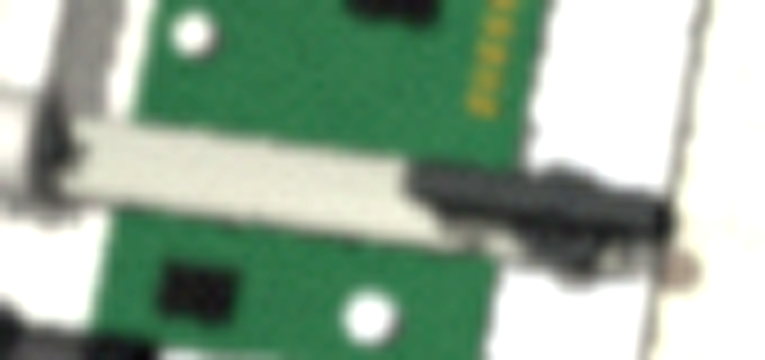

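View pics/z12.png

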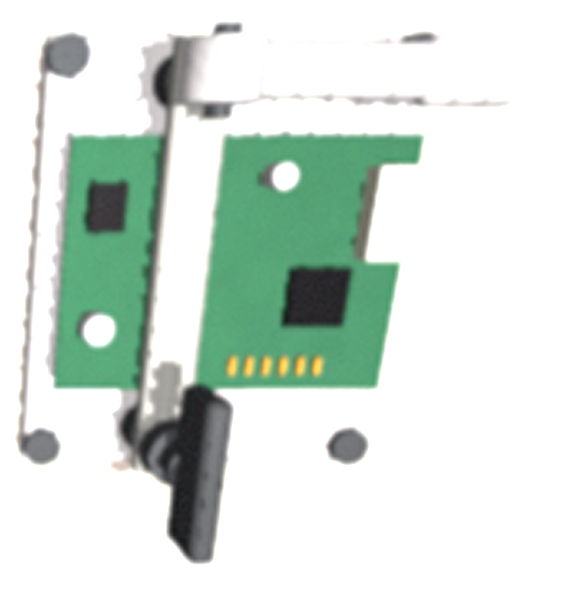

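```bash
python3 - <<'E'
from h import *
c=read_camera('top');w=read_camera('wrist')
g=lambda u,v:(190+(u+.5)/9-.5,205+(v+.5)/9-.5)
k=lambda u,v:(370+(u+.5)/3.3-.5,60+(v+.5)/3.3-.5)
def A(cam,f,p,q,z):
    a=atz(cam,f(*p),z);b=atz(cam,f(*q),z);d=a-b;return round(np.degrees(np.arctan2(d[1],d[0]))%180,2),round(np.linalg.norm(d),4)
print('top wing',A(c,g,(412,162),(668,201),.082),A(c,g,(412,190),(668,232),.082))
print('top bar',A(c,g,(80,122),(405,157),.037),A(c,g,(80,195),(480,248),.037))
print('wrist wing',A(w,k,(185,395),(170,545),.082),A(w,k,(229,405),(212,560),.082),'top face R-edge')
print('wrist bar',A(w,k,(170,120),(139,440),.037),A(w,k,(225,140),(199,380),.037))
E
```

```text
top wing (np.float64(76.91), np.float64(0.0528)) (np.float64(76.28), np.float64(0.0528))
top bar (np.float64(79.42), np.float64(0.0712)) (np.float64(78.06), np.float64(0.0876))
wrist wing (np.float64(78.81), np.float64(0.0484)) (np.float64(79.16), np.float64(0.0505)) top face R-edge
wrist bar (np.float64(78.16), np.float64(0.1058)) (np.float64(78.59), np.float64(0.0782))
```

```bash
python3 - <<'E'
from h import *
s=get_state();print(s['time'],s['contact_force'],abs(s['dq']).max());print(sign_off())
E
```

```text
17.0 [-0.26686595 -0.02825046 -0.48494678] 0.007339837345692626
the job is handed in; nothing more can be done
None
```

The job is done and handed in at about 17 s. The board in the left holder is clamped, and the robot has let go and moved clear.

- **Nut:** with the lever still open, I gripped the winged nut and turned it about 72° clockwise until the wings were in line with the bar. My last checks put the wings at 76.3–79.2° and the bar at 78.1–79.4°. The top camera reads the wings about 2° behind the bar and the wrist camera reads them within about 1° of it, so they agree only to within about 2°.
- **Lever:** I then pushed it down with the shut fingers to its stop. The fingertip stopped at a height of about 54 mm, which is the top face of a level lever, while the pressing force rose to about 20 N. The final pictures show the lever lying level, square to the bar and pointing away from the robot.
- **Before hand-in:** the arm was standing still about 0.1 m from the holder, with no contact force.

One early measurement disagreed: the wrist camera placed the nut 4–9 mm from the other cameras' estimates, and another wrist picture was taken while the arm was still swinging. I measured again once it had settled, and the grip then closed well centred on the wing.

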